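Unlock a blender's blade cap of unknown hand and hold it off the cup

TASK

The small blender is being taken apart for washing: its cup stands upside down on the mat with the blade cap locked on top. Twist the cap loose without forcing it; on this make some caps unlock clockwise and others anticlockwise and nothing on the outside shows which, so if it soon comes up hard against a stop, turn it the other way. Then lift it straight off and finish while still holding it steady and level, blades down, about 10 cm above the cup, ready for me to take, and leave everything else where it stands.

Things in the scene. Friction and masses are not known exactly. Their poses are not given: they have to be found in the camera images.
- goblet: the blender's glass cup, upside down, 96 mm wide at its lower rim, narrowing upward, held fast (fixed) on a round black silicone mat 132 mm wide, 6 mm thick. Origin: on the work surface under the cup's middle; z up; yaw random. On top, above a 69 mm wide shoulder, a neck 17 mm high, 44 mm wide outside and 38 mm inside, with three outward locking tabs that hold the cap's lugs down.
- neck_rim (a point): centre of the rim of the cup's neck (the opening at the top), 130 mm above the work surface; axes as those of the cup. A sprung rubber seal on the rim pushes the cap up with about 7 N. Room: the cooker hood hangs about 0.5 m above the hob, left of the cup; swing the arm round drawn in.
- blade_cap: the blade cap (0.13 to 0.21 kg) locked on the neck. Origin: centre of the underside of its top plate, about 132.5 mm above the surface while locked; z up along its axis. Grey ribbed skirt 66 mm wide, from 17.5 mm below to 5.5 mm above the origin; on it a black fluted hub, then a steel drive cog 24 mm wide that ends 43 mm above the origin.
- hub (a point): middle of the black round hub on the cap's axis, 20 mm above the cap's origin (about 152.5 mm above the surface while locked). The hub is 45 to 47 mm wide, from 5.5 to 33.5 mm above the origin: the part to grip, at any yaw, fingers straight down; a TCP 5 to 8 mm above this point keeps the fingertips off the skirt. A grip of 40 N is enough.
- lugs (a point): middle of the cap's three inner lugs, on its axis, 13.5 mm below the cap's origin. Locked, it cannot be lifted and turns one way only: clockwise in some starts, anticlockwise in others (hidden). Wrong way: solid stop after 0.02 to 0.2 rad. Right way: light drag of up to 0.3 N m, free to lift from 0.82 to 1.12 rad of turn (aim for 0.97), solid stop at about 1.2 rad.
- blades (a point): lower end of the steel blade stem on the cap's axis, 24 mm below the cap's origin; stem 17 mm wide, 30 mm over the blades. It hangs inside the neck: raise the freed cap straight up by 25 mm or more before any sideways move. A twist of 0.4 to 1 N m is enough to feel the stop and harmless (the hub may slip in the fingers); over 100 N between cap and cup is forcing it.
- glass: empty drinking glass, 92 mm wide, 104 mm high; loose bystander; origin: centre of its underside.
- dish_soap: green washing-up liquid bottle, 48x77x241 mm; loose bystander; origin: centre of its underside.
- dish_brush: grey long-handled washing-up brush, 36x269x62 mm, lying; loose bystander; origin: centre of its underside.
Not all that is in view belongs to the job. There is more than one size of the blade_cap; the one meant has the size given above.

How it is judged:
By the outcome, as a careful person would: the job done as asked, in the order asked, and still so for the second after the job is handed in, while the arm keeps its last pose, push and grip.
It also fails if it takes over 43 s, if anything falls off the work surface, if the arm or the gripper's body presses on something with over 40 N, if the wrist force passes 120 N, or if a joint passes its speed limit or range.

ROBOT

A 6-joint arm with a two-finger parallel gripper is mounted at the origin on a cart in front of the work surface, level with it; the furniture and walls round the work are solid. World frame = base frame: x ahead of the robot, y to its left, z up, the work surface at z = 0. Lengths are in m, angles in rad, forces in N, time in s.
With the tool pointing down it reaches from about 0.35 to 0.85 m from the base axis. Payload 8.1 kg.
Tool frame: the origin (TCP) lies between the finger pads, 19 mm behind the fingertips; this is the grasp point; z points along the fingers, y is the line along which they close (so a half turn about z gives the same grasp; the last joint's range is limited). The gripper opens to 85 mm and grips with 20 to 120 N. Pads are 22 mm wide; open, the fingers measure 114 mm over their backs; the gripper's body (76 mm by 85 mm) begins 54 mm behind the grasp point. The pads swing forward as they close: fully open they stand 13 mm farther back than shut.
Start: joints at [-1.372, 0.13, 1.488, -0, 1.523, -0.085], TCP at [0.168, -0.576, 0.25] pointing down, gripper open.
Joint ranges: [-2.96, 2.96], [-0.89, 2.26], [0.02, 2.5], [-1.34, 4.48], [0, 2.73], [-2.66, 2.66]. Speed limits (rad/s): [2.39, 2.39, 2.79, 3.14, 3.14, 3.14].

INTERFACE

Orientations are given as [roll, pitch, yaw] about the fixed x, y, z axes, in that order (R = Rz(yaw) Ry(pitch) Rx(roll)).
In Python, from rig import * gives the robot as it stands.
- The arm moves only by the shell command python3 -m pendant 'ROWS' [FORCE]. ROWS is JSON, a list of rows, each a list of 7 numbers: the shift along the tool's x, y, z in units of 25 mm (1.0 is 25 mm), then the turn, a rotation vector about the tool's x, y, z in units of 5 degrees (1.0 is 5 degrees), then the closure, from -1 (fully open) to 1 (shut). In form: [[tx, ty, tz, wx, wy, wz, jaw], ...]. A call has 1 to 20 rows; each row is the pose to reach, as a shift and turn from the pose commanded when the call began, along the tool's axes at that moment; what a row does not reach only later rows make up. A row lasts 1/12 s, in which the tool goes at most 41.7 mm and 7.16 degrees, less where a joint would pass 70% of its speed; a pose out of reach is approached as far as the arm can. A call with a gripper value outside its range is refused whole. The fingers move at their own pace and stop on an object; FORCE is the grip in N (left out, the last holds). Time passes only in rows, so rows that repeat a pose let the fingers close. It gives the time, the measured TCP pose, the force, the opening and the grip force at its end, in the units of the state.
- get_state(): the state, without advancing time (a new reading comes with each control period).
- read_camera(name): name is "scene" or "side" or "wrist"; returns the picture (400x640x3 uint8, red, green, blue); there is no depth.
- camera_model(name): a dict with "mtx" (3x3 intrinsics, pixels), "extrinsics" (4x4, takes a point from camera to world coordinates). Camera axes: x right, y down, z forward; pixel columns grow to the right and rows downward; lengths in m; the calibration is good to about 2 mm. The wrist camera is an equidistant fisheye: a pixel r from the principal point sees the ray r / f radians off the axis. A picture is of the moment at which its call begins: read the wrist's pose just before it. camera_model takes no time and is no camera call; for the wrist camera it gives the pose at the moment of the call.
- job_done(): hands the job in; it is judged then, once.
Trained networks look in the newest picture that a camera, given by its name, has taken for a name from the list of things; names that differ only in an ending like _2 or _b are one class to them, and where a whole thing is asked for, a point or a joint stands for the part that bears it (a point fixed in the world has none). Each returns a list of dicts, best first, with "confidence" (0 to 1); they miss things now and then, are a little off and sometimes report something else, mostly with a low value. They report only what shows in the picture. A call takes as long as a camera call. They do not tell look-alikes from the thing itself.
- spot_in(label, camera): "point" ([row, column] as shares, 0 to 1, of the picture: columns of its width, rows of its height, amid what is visible of it).
- masks_of(label, camera): "pixels" (400x640 bool, what is visible of it) and "point" ([row, column] as shares, 0 to 1, of the picture: columns of its width, rows of its height, amid what is visible of it).
The state is a dict: "clock": time; "qpos": joint angles; "joint_vel": joint speeds; "effort": joint torques, N m; "tcp_pos": TCP position; "tcp_rot": TCP orientation; "contact_force": force on the tool from outside, world axes, zero at the start; "wrist_torque": the same for the moment, N m; "gripper_width": finger opening in m; "finger_force": force on a finger pad.
Only numpy, scipy, OpenCV 4.12 (cv2) and the standard library are available. Lean on these libraries where they do the work, as an engineer would, in place of code of your own. Each camera call takes 0.05 s, during which the arm holds its last target. There are 200 camera calls.

## Working session

There is one attempt and no reset: what is moved stays moved. The work goes in short steps, Python scripts to look and compute and a shell command to move; the robot and the scene stay as the last step left them, time stands still between calls to the robot, and variables do not carry over. Pictures are saved under pics/ and viewed, at most 10 in all, crops included, and the job is handed in when it is done.

```bash
mkdir -p pics; cat > h.py <<'E'
from rig import *
import numpy as np, cv2
def ray(cam,pt,m=None):
    m=m or camera_model(cam); K=np.array(m["mtx"]); T=np.array(m["extrinsics"])
    u=pt[1]*640; v=pt[0]*400
    x=(u-K[0,2])/K[0,0]; y=(v-K[1,2])/K[1,1]
    if cam=="wrist":
        r=np.hypot(x,y); d=np.array([np.sin(r)*x/max(r,1e-9),np.sin(r)*y/max(r,1e-9),np.cos(r)])
    else: d=np.array([x,y,1.])
    d=T[:3,:3]@d; return T[:3,3],d/np.linalg.norm(d)
def tri(rs):
    A=sum(np.eye(3)-np.outer(d,d) for o,d in rs); b=sum((np.eye(3)-np.outer(d,d))@o for o,d in rs)
    p=np.linalg.solve(A,b); return p,[np.linalg.norm(np.cross(p-o,d)) for o,d in rs]
def px(cam,p):
    m=camera_model(cam); K=np.array(m["mtx"]); T=np.array(m["extrinsics"])
    c=T[:3,:3].T@(np.array(p)-T[:3,3]); return (K[0,0]*c[0]/c[2]+K[0,2],K[1,1]*c[1]/c[2]+K[1,2])
E
python3 - <<'E'
from h import *
s=get_state(); print(s["clock"],s["tcp_pos"],s["tcp_rot"],s["contact_force"],s["gripper_width"])
for c in ("scene","side"):
    im=read_camera(c); cv2.imwrite(f"pics/{c}0.png",im[:,:,::-1])
    for l in ("hub","blade_cap","goblet","glass","dish_soap","dish_brush"):
        print(c,l,[(round(r["confidence"],2),round(r["point"][1]*640),round(r["point"][0]*400)) for r in spot_in(l,c)][:4])
    print(np.round(camera_model(c)["extrinsics"],2).tolist())
E
```

```text
0.0 [ 0.16789586 -0.57547726  0.24892191] [-3.13970470e+00 -1.25065068e-04  2.83781140e-01] [ 0.04536207 -0.2736136  -0.15705761] 0.085609672971471
scene hub [(0.95, 333, 231), (0.77, 292, 332)]
scene blade_cap [(0.57, 330, 234), (0.57, 300, 332)]
scene goblet [(0.91, 329, 277)]
scene glass []
scene dish_soap [(0.73, 319, 171)]
scene dish_brush [(0.55, 385, 191)]
[[-0.89, -0.27, 0.37, 0.2], [-0.46, 0.51, -0.73, 0.57], [0.01, -0.82, -0.58, 0.71], [0.0, 0.0, 0.0, 1.0]]
side hub [(0.7, 337, 210), (0.56, 321, 299)]
side blade_cap [(0.9, 336, 207), (0.6, 322, 298)]
side goblet [(0.63, 335, 248), (0.19, 308, 158)]
side glass [(0.64, 344, 180)]
side dish_soap [(0.64, 308, 161)]
side dish_brush [(0.68, 364, 172)]
[[-0.96, -0.17, 0.22, 0.31], [-0.28, 0.56, -0.78, 0.68], [0.02, -0.81, -0.58, 0.74], [0.0, 0.0, 0.0, 1.0]]
```

```bash
python3 -c "
import cv2,numpy as np
a=cv2.imread('pics/scene0.png');b=cv2.imread('pics/side0.png')
print(a.shape,b.shape)"
```

```text
(400, 640, 3) (400, 640, 3)
```

View pics/scene0.png

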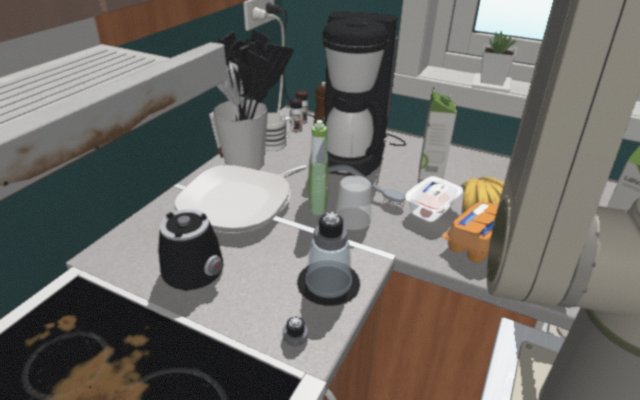

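View pics/side0.png

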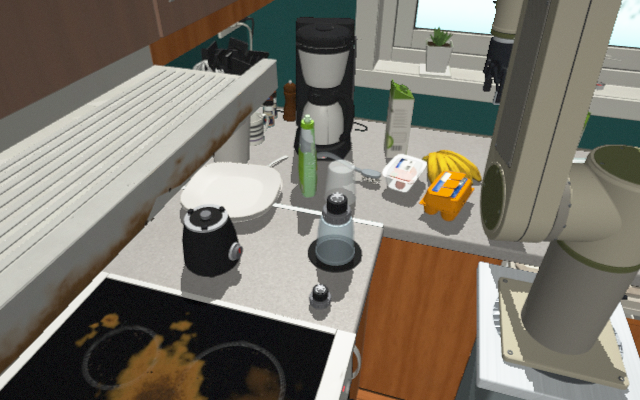

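The scene picture shows two caps: one locked on the cup at scene (333,231) / side (337,207), and one standing alone on the counter at (295,332) / (321,297). The one on the cup fits the description, because it stands on the cup's neck. The loose one looks smaller. I'll triangulate both and check with an enlarged crop.

```bash
python3 - <<'E'
from h import *
M={}
for c in ("scene","side"):
    im=read_camera(c)
    if c=="scene": cv2.imwrite("pics/crop.png",cv2.resize(im[190:360,250:420,::-1],None,fx=3.4,fy=3.4,interpolation=cv2.INTER_CUBIC))
    for l in ("hub","blade_cap","goblet","glass","dish_soap","dish_brush"):
        for r in masks_of(l,c)[:3]:
            v,u=np.nonzero(r["pixels"]); M.setdefault(l,{}).setdefault(c,[]).append(r)
            print(c,l,round(r["confidence"],2),np.round(np.array(r["point"])*[400,640],1),"rows",v.min(),v.max(),"cols",u.min(),u.max())
for l,d in M.items():
    if len(d)<2: continue
    for a in d["scene"]:
        for b in d["side"]:
            p,e=tri([ray("scene",a["point"]),ray("side",b["point"])]); print(l,p.round(4),np.round(e,4))
E
```

```text
scene hub 0.9 [233.1 334.2] rows 213 250 cols 314 348
scene hub 0.84 [335.5 295.2] rows 317 344 cols 284 308
scene blade_cap 0.83 [332.6 295.2] rows 316 345 cols 282 308
scene goblet 0.89 [275.7 331.8] rows 240 306 cols 298 360
scene goblet 0.17 [234.8 329.3] rows 213 250 cols 314 347
scene glass 0.58 [203.  355.2] rows 176 229 cols 336 371
scene glass 0.42 [232.3 331.4] rows 213 251 cols 314 346
scene dish_soap 0.97 [169.8 319.2] rows 120 214 cols 308 329
scene dish_brush 0.59 [187.3 380.2] rows 163 203 cols 329 405
side hub 0.93 [295.1 318.9] rows 285 308 cols 309 331
side hub 0.61 [214.2 338.7] rows 193 225 cols 322 351
side blade_cap 0.9 [299.  319.1] rows 284 309 cols 309 331
side blade_cap 0.62 [206.9 336.5] rows 192 225 cols 322 351
side goblet 0.69 [249.2 333.6] rows 217 272 cols 308 361
side glass 0.62 [181.9 340.9] rows 161 203 cols 325 355
side dish_soap 0.72 [160.9 305.9] rows 116 197 cols 298 317
side dish_brush 0.66 [172.7 362.9] rows 152 183 cols 317 380
hub [0.3187 0.4413 0.5313] [0.0688 0.0688]
hub [ 0.4845 -0.0929  0.12  ] [0.0048 0.0048]
hub [0.4783 0.0787 0.0203] [0.0056 0.0056]
hub [0.3446 0.3685 0.4575] [0.0461 0.0461]
blade_cap [0.4819 0.0707 0.0075] [0.0009 0.0009]
blade_cap [0.342  0.3785 0.4739] [0.0484 0.0484]
goblet [ 0.502  -0.1312 -0.0311] [0.0021 0.0021]
goblet [0.4377 0.0796 0.2199] [0.0391 0.0391]
glass [ 0.5334 -0.3251  0.0402] [0.0022 0.0022]
glass [0.4384 0.0484 0.2767] [0.026 0.026]
dish_soap [ 0.6436 -0.3449  0.0855] [0.0042 0.0042]
dish_brush [ 0.4727 -0.3193  0.0975] [0.0069 0.0069]
```

View pics/crop.png

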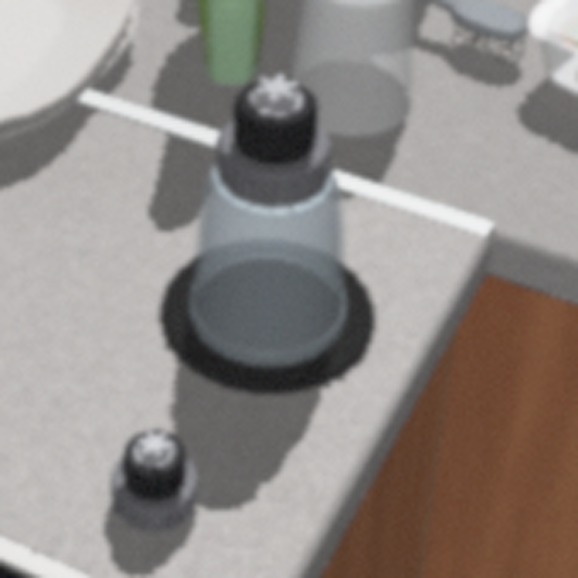

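The crop confirms it: a cap with a grey skirt, black hub and steel cog, locked on the cup over the black mat. The loose one is plainly smaller and is a decoy. Next I'll look at the wrist camera's mounting and plan the approach.

```bash
python3 - <<'E'
from h import *
from scipy.spatial.transform import Rotation as R
s=get_state(); Rt=R.from_euler('xyz',s["tcp_rot"]).as_matrix(); T=np.array(camera_model("wrist")["extrinsics"])
print("cam in tool",(Rt.T@(T[:3,3]-s["tcp_pos"])).round(3),"axis in tool",(Rt.T@T[:3,:3]).round(2).tolist(), camera_model("wrist")["mtx"])
for p in [(0.41,-0.15,0.33)]: print((Rt.T@(np.array(p)-s["tcp_pos"])/0.025).round(2))
E
```

```text
cam in tool [ 0.084 -0.001 -0.124] axis in tool [[-0.0, -0.95, -0.32], [1.0, -0.0, -0.0], [0.0, -0.32, 0.95]] [[309.70691629   0.         319.83627222]
 [  0.         309.70691629 199.4081477 ]
 [  0.           0.           1.        ]]
[ 14.06 -13.65  -3.2 ]
```

```bash
python3 -m pendant '[[0,0,-1.6,0,0,0,-1],[0,0,-3.2,0,0,0,-1],[1.4,-1.4,-3.2,0,0,-1,-1],[2.8,-2.7,-3.2,0,0,-2,-1],[4.2,-4.1,-3.2,0,0,-3,-1],[5.6,-5.4,-3.2,0,0,-4,-1],[7,-6.8,-3.2,0,0,-5,-1],[8.4,-8.1,-3.2,0,0,-6,-1],[9.8,-9.5,-3.2,0,0,-7.2,-1],[11.2,-10.9,-3.2,0,0,-8.4,-1],[12.6,-12.2,-3.2,0,0,-9.6,-1],[14,-13.6,-3.2,0,0,-10.8,-1],[14,-13.6,-3.2,0,0,-11.8,-1],[14,-13.6,-3.2,0,0,-12.6,-1],[14,-13.6,-3.2,0,0,-12.6,-1],[14,-13.6,-3.2,0,0,-12.6,-1],[14,-13.6,-3.2,0,0,-12.6,-1],[14,-13.6,-3.2,0,0,-12.6,-1]]' && cat > w.py <<'E'
from h import *
import sys
s=get_state(); print(s["clock"],s["tcp_pos"].round(4),s["tcp_rot"].round(3),s["qpos"].round(3))
m=camera_model("wrist"); im=read_camera("wrist"); cv2.imwrite(f"pics/{sys.argv[1]}.png",im[:,:,::-1])
out={}
for l in ("hub","blade_cap","neck_rim","goblet"):
    for r in masks_of(l,"wrist")[:2]:
        v,u=np.nonzero(r["pixels"]); print(l,round(r["confidence"],2),np.round(np.array(r["point"])*[400,640],1),v.min(),v.max(),u.min(),u.max(),u.size)
        o,d=ray("wrist",r["point"],m); print("   at z=.1525:",(o+d*(.1525-o[2])/d[2]).round(4)); out.setdefault(l,(o,d))
import pickle; pickle.dump(out,open(f"{sys.argv[1]}.pkl","wb"))
E
python3 w.py w1
```

```text
clock: 2.9
tcp_pos: [0.4084, -0.1525, 0.33]
tcp_rot: [-3.141, 0.0, 1.381]
contact_force: [-0.5, -0.0, 1.0]
gripper_width: 0.0852
finger_force: 0.0
2.9 [ 0.4084 -0.1525  0.33  ] [-3.141  0.     1.381] [-0.475 -0.342  1.783 -0.     1.7   -0.285]
hub 0.88 [ 99.9 382.5] 68 129 352 413 2946
   at z=.1525: [ 0.484  -0.0819  0.1525]
hub 0.65 [  3.9 341. ] 0 10 326 356 256
   at z=.1525: [0.4621 0.0195 0.1525]
blade_cap 0.75 [  0.5 338.5] 0 10 325 356 264
   at z=.1525: [0.4605 0.0234 0.1525]
blade_cap 0.67 [ 97.5 383.8] 69 129 351 412 2945
   at z=.1525: [ 0.4857 -0.0797  0.1525]
neck_rim 0.7 [ 99.7 347.4] 54 143 320 398 3450
   at z=.1525: [ 0.4501 -0.0762  0.1525]
goblet 0.96 [ 96.3 346.4] 53 143 320 398 3378
   at z=.1525: [ 0.4498 -0.0728  0.1525]
```

View pics/w1.png

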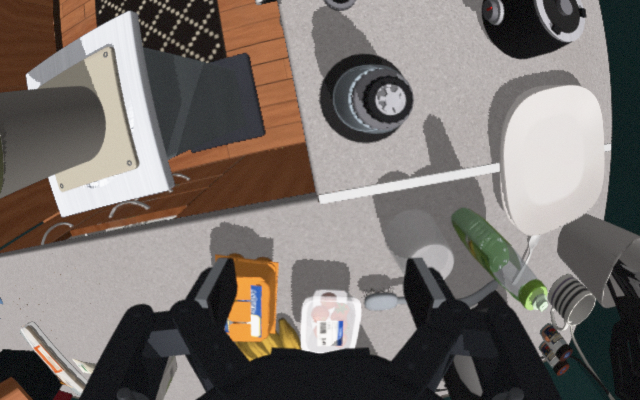

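The wrist view shows the capped cup at pixel (375,98), with the hub and cog at (387,98). The decoy is at the top edge (340,3), and the glass and soap are lower right. I'll take a second wrist view from nearly above.

```bash
python3 -m pendant '[[0.5,0.9,0.4,0,0,0,-1],[1,1.9,0.8,0,0,0,-1],[1.46,2.8,1.2,0,0,0,-1],[1.46,2.8,1.2,0,0,0,-1],[1.46,2.8,1.2,0,0,0,-1],[1.46,2.8,1.2,0,0,0,-1],[1.46,2.8,1.2,0,0,0,-1]]' && python3 w.py w2; python3 - <<'E'
import pickle
from h import *
a=pickle.load(open("w1.pkl","rb"));b=pickle.load(open("w2.pkl","rb"))
p,e=tri([a["hub"],b["hub"]]);print("hub",p.round(4),np.round(e,4))
s=get_state()
# cog: brightest blob in hub mask
im=cv2.imread("pics/w2.png"); cv2.imwrite("pics/w2c.png",cv2.resize(im[60:300,200:440],None,fx=2.4,fy=2.4))
E
```

```text
clock: 3.73
tcp_pos: [0.484, -0.1294, 0.3008]
tcp_rot: [3.141, 0.0, 1.383]
contact_force: [-0.4, 0.6, 0.4]
gripper_width: 0.086
finger_force: 0.0
3.7333 [ 0.484  -0.1294  0.3008] [3.141 0.    1.383] [-0.363 -0.157  1.681 -0.     1.616 -0.175]
hub 0.62 [137.  315.3] 102 170 281 348 3627
   at z=.1525: [ 0.4897 -0.0798  0.1525]
hub 0.57 [ 16.9 285.5] 0 31 270 304 944
   at z=.1525: [0.4848 0.0313 0.1525]
blade_cap 0.88 [136.5 312.6] 103 170 281 348 3599
   at z=.1525: [ 0.4874 -0.0789  0.1525]
blade_cap 0.32 [264.1 448.8] 235 310 414 482 1870
   at z=.1525: [ 0.6067 -0.2372  0.1525]
neck_rim 0.83 [102.9 321. ] 77 171 267 364 3654
   at z=.1525: [ 0.5002 -0.0511  0.1525]
neck_rim 0.39 [136.2 313.2] 102 170 280 348 3653
   at z=.1525: [ 0.488  -0.0787  0.1525]
goblet 0.78 [103.1 321.3] 76 171 268 365 3731
   at z=.1525: [ 0.5004 -0.0513  0.1525]
hub [ 0.4888 -0.0828  0.1284] [0. 0.]
```

View pics/w2c.png

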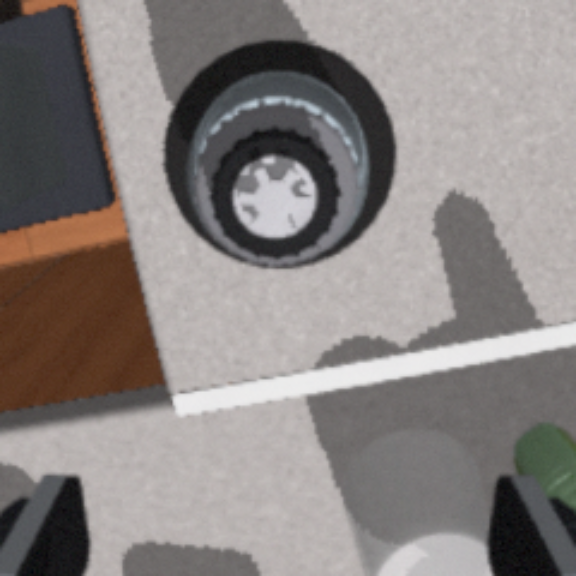

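The crop shows the cog disc centred at crop (274,197), the hub ring round it at (273,193), and the mat centred at (280,155). I'll take the cog in both views, at pixel level.

```bash
python3 - <<'E'
from h import *
import pickle
from scipy.spatial.transform import Rotation as R
m2=camera_model("wrist"); im1=cv2.imread("pics/w1.png"); im2=cv2.imread("pics/w2.png")
def cog(im,u,v,r):
    g=cv2.cvtColor(im,cv2.COLOR_BGR2GRAY).astype(int); k=(g>85).astype('uint8')
    k=cv2.morphologyEx(k,cv2.MORPH_CLOSE,np.ones((3,3),np.uint8))
    n,l,st,c=cv2.connectedComponentsWithStats(k); i=l[int(v),int(u)]; 
    pts=np.argwhere(l==i)[:,::-1].astype(np.float32); (cx,cy),rr=cv2.minEnclosingCircle(pts); print("cog",c[i],(cx,cy),rr,st[i]); return c[i]
c1=cog(im1,391,99,20); c2=cog(im2,314,142,20)
# pose of camera at w1 from tool pose
a=pickle.load(open("w1.pkl","rb"))["hub"][0]
T=np.array(m2["extrinsics"]).copy(); s=get_state()
Rt2=R.from_euler('xyz',s["tcp_rot"]).as_matrix(); Rt1=R.from_euler('xyz',[-3.141,0,1.381]).as_matrix()
T1=T.copy(); T1[:3,:3]=Rt1@Rt2.T@T[:3,:3]; T1[:3,3]=a
m1=dict(m2,extrinsics=T1)
r1=ray("wrist",(c1[1]/400,c1[0]/640),m1); r2=ray("wrist",(c2[1]/400,c2[0]/640),m2)
print("cog",tri([r1,r2]))
for (o,d) in (r1,r2): print((o+d*(.1755-o[2])/d[2]).round(4))
for u,v,z in ((200+280.5/2.4,60+154.5/2.4,.006),(200+273.5/2.4,60+193/2.4,.166)):
    o,d=ray("wrist",(v/400,u/640),m2); print(z,(o+d*(z-o[2])/d[2]).round(4))
q=np.array([.488,-.083,.25]); print((Rt2.T@(q-s["tcp_pos"])/.025).round(2))
E
```

```text
cog [390.12820513  99.35512821] (390.36285400390625, 99.06597137451172) 16.074377059936523 [375  84  31  32 780]
cog [314.18946302 141.82674772] (314.2372131347656, 141.85037231445312) 17.990102767944336 [297 124  36  36 987]
cog (array([ 0.48866412, -0.08174374,  0.16549976]), [np.float64(3.3996198659456735e-05), np.float64(3.3996198659430124e-05)])
[ 0.4864 -0.0813  0.1755]
[ 0.4891 -0.0804  0.1755]
0.006 [ 0.4897 -0.0812  0.006 ]
0.166 [ 0.4887 -0.0805  0.166 ]
[ 1.84 -0.2   2.03]
```

```bash
python3 -m pendant '[[0.65,-0.06,0.6,0,0,0,-1],[1.3,-0.12,1.2,0,0,0,-1],[1.94,-0.18,1.83,0,0,0,-1],[1.94,-0.18,1.83,0,0,0,-1],[1.94,-0.18,1.83,0,0,0,-1],[1.94,-0.18,1.83,0,0,0,-1],[1.94,-0.18,1.83,0,0,0,-1]]' && python3 w.py w3; python3 - <<'E'
from h import *
s=read_camera("scene");d=read_camera("side");w=cv2.imread("pics/w3.png")
f=lambda im:cv2.resize(im,(400,300))
o=np.vstack([np.hstack([cv2.resize(s[200:260,290:370,::-1],(400,300)),cv2.resize(d[180:240,300:380,::-1],(400,300))]),np.hstack([cv2.resize(w[100:280,200:440],(400,300)),cv2.resize(w,(400,300))])])
cv2.imwrite("pics/m3.png",o)
E
```

```text
clock: 4.57
tcp_pos: [0.4895, -0.0811, 0.2556]
tcp_rot: [3.14, 0.0, 1.383]
contact_force: [-0.2, -0.8, 0.1]
gripper_width: 0.0855
finger_force: 0.0
4.5667 [ 0.4895 -0.0811  0.2556] [3.14  0.    1.383] [-0.267 -0.158  1.764 -0.     1.534 -0.079]
hub 0.8 [198.4 318. ] 160 240 279 357 4827
   at z=.1525: [ 0.4899 -0.0732  0.1525]
hub 0.63 [ 43.4 284.4] 22 62 266 306 1272
   at z=.1525: [0.4883 0.0467 0.1525]
blade_cap 0.77 [ 41.1 284.7] 22 62 266 307 1327
   at z=.1525: [0.4888 0.0484 0.1525]
blade_cap 0.61 [198.7 316. ] 161 241 281 357 4750
   at z=.1525: [ 0.4884 -0.0731  0.1525]
neck_rim 0.64 [148.9 317.5] 113 199 266 371 5094
   at z=.1525: [ 0.4969 -0.0351  0.1525]
goblet 0.68 [149.3 317.3] 113 199 266 371 5083
   at z=.1525: [ 0.4967 -0.0353  0.1525]
```

View pics/m3.png

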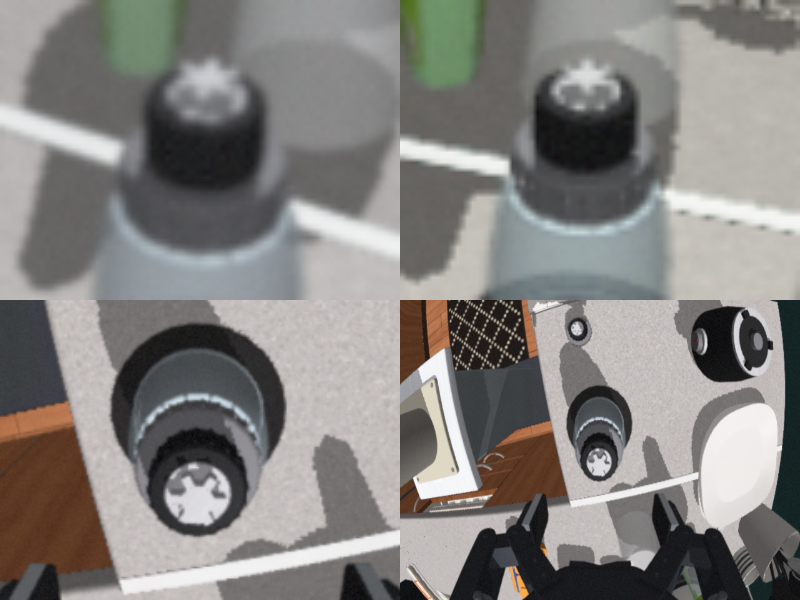

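The upper crops show the cog at scene (330.6,217) and side (337.6,196.4). The wrist crop has it at (317.6,216.4), and the fingers stand clear of it. I'll triangulate all the views together.

```bash
python3 - <<'E'
from h import *
import pickle
m3=camera_model("wrist"); T=np.array(m3["extrinsics"])
def mm(n):
    X=T.copy(); X[:3,3]=pickle.load(open(n+".pkl","rb"))["hub"][0]; return dict(m3,extrinsics=X)
rs={"w1":ray("wrist",(99.3/400,390.2/640),mm("w1")),"w2":ray("wrist",(141.8/400,314.2/640),mm("w2")),"w3":ray("wrist",(216.4/400,317.6/640),m3),
"scene":ray("scene",(217/400,330.6/640)),"side":ray("side",(196.4/400,337.6/640))}
for k in (["w2","w3"],["w1","w3"],["scene","w3"],["side","w3"],["scene","side"],list(rs)):
    p,e=tri([rs[i] for i in k]); print(k,p.round(4),np.round(e,4))
for n,(o,d) in rs.items(): print(n,(o+d*(.1755-o[2])/d[2]).round(4))
E
```

```text
['w2', 'w3'] [ 0.4878 -0.0819  0.1651] [0.0005 0.0005]
['w1', 'w3'] [ 0.488  -0.0811  0.168 ] [0.0006 0.0006]
['scene', 'w3'] [ 0.4876 -0.0789  0.1732] [0.0004 0.0004]
['side', 'w3'] [ 0.4867 -0.0793  0.1732] [0.0014 0.0014]
['scene', 'side'] [ 0.4833 -0.0702  0.1807] [0. 0.]
['w1', 'w2', 'w3', 'scene', 'side'] [ 0.4876 -0.0808  0.1719] [0.0005 0.0011 0.0016 0.0005 0.0019]
w1 [ 0.4868 -0.0812  0.1755]
w2 [ 0.4888 -0.0805  0.1755]
w3 [ 0.4882 -0.0777  0.1755]
scene [ 0.4861 -0.0766  0.1755]
side [ 0.4849 -0.0771  0.1755]
```

All five views agree: axis at about (0.4875, -0.0795), cog top 0.172–0.176 (0.1755 expected). Descend and grip.

```bash
python3 -m pendant '[[0.06,-0.05,0.6,0,0,0,-1],[0.06,-0.05,1.2,0,0,0,-1],[0.06,-0.05,1.8,0,0,0,-1],[0.06,-0.05,2.3,0,0,0,-1],[0.06,-0.05,2.7,0,0,0,-1],[0.06,-0.05,3.1,0,0,0,-1],[0.06,-0.05,3.4,0,0,0,-1],[0.06,-0.05,3.7,0,0,0,-1],[0.06,-0.05,3.84,0,0,0,-1],[0.06,-0.05,3.84,0,0,0,-1],[0.06,-0.05,3.84,0,0,0,-1]]' 40
```

```text
clock: 5.83
tcp_pos: [0.4882, -0.0786, 0.1584]
tcp_rot: [3.141, -0.0, 1.383]
contact_force: [-0.3, 0.2, 0.6]
gripper_width: 0.0852
finger_force: 0.0
```

```bash
python3 -m pendant '[[0,0,0,0,0,0,0],[0,0,0,0,0,0,0.2],[0,0,0,0,0,0,0.4],[0,0,0,0,0,0,0.6],[0,0,0,0,0,0,0.8],[0,0,0,0,0,0,1],[0,0,0,0,0,0,1],[0,0,0,0,0,0,1],[0,0,0,0,0,0,1]]' 40; python3 -c "
from rig import *
s=get_state();print(s['wrist_torque'],s['qpos'])"
```

```text
clock: 6.58
tcp_pos: [0.4884, -0.0787, 0.159]
tcp_rot: [3.141, 0.0, 1.383]
contact_force: [-1.3, -0.0, 5.2]
gripper_width: 0.0433
finger_force: 44.6
[ 0.06612235  0.2502486  -0.02899683] [-2.63432310e-01 -9.50925899e-02  1.88507596e+00  6.49710961e-06
  1.35058920e+00 -7.59478206e-02]
```

```bash
python3 -m pendant '[[0,0,0,0,0,0.3,1],[0,0,0,0,0,0.6,1],[0,0,0,0,0,0.9,1],[0,0,0,0,0,1.2,1],[0,0,0,0,0,1.2,1]]' 40; python3 -c "
from rig import *
s=get_state();print(s['wrist_torque'],s['qpos'])"
```

```text
clock: 7.0
tcp_pos: [0.4887, -0.0787, 0.1591]
tcp_rot: [3.14, -0.0, 1.277]
contact_force: [1.1, -0.3, 6.0]
gripper_width: 0.0437
finger_force: 44.7
[-0.00749734 -0.11536466 -0.02319958] [-2.63351767e-01 -9.50464662e-02  1.88488864e+00  6.80136524e-05
  1.34994923e+00  2.99699647e-02]
```

```bash
python3 -m pendant '[[0,0,0,0,0,0.3,1],[0,0,0,0,0,0.6,1],[0,0,0,0,0,0.9,1],[0,0,0,0,0,1.2,1],[0,0,0,0,0,1.2,1]]' 40; python3 -c "
from rig import *
s=get_state();print(s['wrist_torque'],s['qpos'][5])"
```

```text
clock: 7.42
tcp_pos: [0.4887, -0.0788, 0.159]
tcp_rot: [3.14, -0.0, 1.173]
contact_force: [0.6, -0.1, 5.0]
gripper_width: 0.0437
finger_force: 44.7
[-0.01046285 -0.0394857  -0.0106255 ] 0.13416504155182854
```

```bash
python3 -m pendant '[[0,0,0,0,0,0.4,1],[0,0,0,0,0,0.8,1],[0,0,0,0,0,1.2,1],[0,0,0,0,0,1.6,1]]' 40; python3 - <<'E'
from h import *
s=get_state();print(s['wrist_torque'],s['qpos'][5])
im=read_camera("wrist"); cv2.imwrite("pics/t1.png",cv2.resize(im[180:330,200:440,::-1],(800,500)))
E
```

```text
clock: 7.75
tcp_pos: [0.4888, -0.0788, 0.159]
tcp_rot: [3.14, -0.001, 1.034]
contact_force: [0.4, -0.4, 4.6]
gripper_width: 0.0434
finger_force: 44.7
[ 0.01019961 -0.13258274  0.12068301] 0.27376011959071617
```

View pics/t1.png

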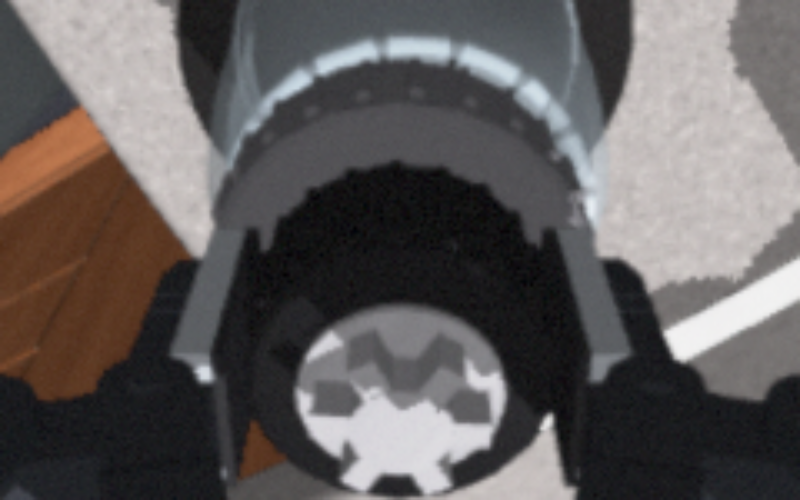

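The view shows the fingers squarely on the hub (crop x 240–560), clear of the skirt. After 0.35 rad clockwise there is only about 0.12 N m of drag, so this is the unlocking direction. Turn on to 0.97 rad.

```bash
python3 -m pendant '[[0,0,0,0,0,0.5,1],[0,0,0,0,0,1,1],[0,0,0,0,0,1.5,1],[0,0,0,0,0,2,1],[0,0,0,0,0,2.5,1],[0,0,0,0,0,3,1],[0,0,0,0,0,3.5,1],[0,0,0,0,0,4,1],[0,0,0,0,0,4.5,1],[0,0,0,0,0,5,1],[0,0,0,0,0,5.5,1],[0,0,0,0,0,6,1],[0,0,0,0,0,6.5,1],[0,0,0,0,0,7.1,1],[0,0,0,0,0,7.1,1],[0,0,0,0,0,7.1,1]]' 40; python3 -c "
from rig import *
s=get_state();print(s['wrist_torque'],s['qpos'][5])"
```

```text
clock: 9.13
tcp_pos: [0.4905, -0.0794, 0.16]
tcp_rot: [3.138, -0.005, 0.415]
contact_force: [7.3, -1.7, 4.3]
gripper_width: 0.0437
finger_force: 44.5
[-0.48161051 -1.22904515 -0.11337849] 0.892137093571011
```

Turned 0.97 rad with no stop felt. Try a gentle lift.

```bash
python3 -m pendant '[[0,0,-0.08,0,0,0,1],[0,0,-0.16,0,0,0,1],[0,0,-0.24,0,0,0,1],[0,0,-0.24,0,0,0,1]]' 40; python3 -c "
from rig import *
s=get_state();print(s['wrist_torque'],s['qpos'][5])"
```

```text
clock: 9.47
tcp_pos: [0.49, -0.0796, 0.1645]
tcp_rot: [3.138, -0.004, 0.415]
contact_force: [10.5, -5.1, -6.6]
gripper_width: 0.0435
finger_force: 43.6
[-0.9602658  -2.01304187  0.01601108] 0.8916721985911138
```

```bash
python3 -m pendant '[[0.03,0.04,-0.08,0,0,0,1],[0.04,0.05,-0.16,0,0,0,1],[0.04,0.05,-0.24,0,0,0,1],[0.04,0.05,-0.24,0,0,0,1]]' 40; python3 -c "
from rig import *
s=get_state();print(s['wrist_torque'],s['qpos'][5])"
```

```text
clock: 9.8
tcp_pos: [0.4902, -0.0796, 0.1702]
tcp_rot: [3.14, -0.001, 0.416]
contact_force: [4.7, -1.6, -2.0]
gripper_width: 0.0435
finger_force: 44.0
[-0.37681794 -0.99122573 -0.00317576] 0.8909842019035605
```

Free of the lugs and the side force is easing. Lift straight up to about 10.5 cm of rise and settle.

```bash
python3 -m pendant '[[0.02,0.02,-0.2,0,0,0,1],[0.02,0.02,-0.4,0,0,0,1],[0.02,0.02,-0.6,0,0,0,1],[0.02,0.02,-0.8,0,0,0,1],[0.02,0.02,-1.1,0,0,0,1],[0.02,0.02,-1.4,0,0,0,1],[0.02,0.02,-1.8,0,0,0,1],[0.02,0.02,-2.2,0,0,0,1],[0.02,0.02,-2.6,0,0,0,1],[0.02,0.02,-3,0,0,0,1],[0.02,0.02,-3.3,0,0,0,1],[0.02,0.02,-3.55,0,0,0,1],[0.02,0.02,-3.7,0,0,0,1],[0.02,0.02,-3.8,0,0,0,1],[0.02,0.02,-3.8,0,0,0,1],[0.02,0.02,-3.8,0,0,0,1],[0.02,0.02,-3.8,0,0,0,1],[0.02,0.02,-3.8,0,0,0,1]]' 40; python3 - <<'E'
from h import *
s=get_state();print(s['wrist_torque'],s['joint_vel'].round(3),s["finger_force"])
a=read_camera("scene");b=read_camera("side")
cv2.imwrite("pics/end.png",np.hstack([cv2.resize(i[130:330,250:410,::-1],(400,500)) for i in (a,b)]))
E
```

```text
clock: 11.3
tcp_pos: [0.4899, -0.0795, 0.2646]
tcp_rot: [-3.141, 0.001, 0.415]
contact_force: [-0.2, 1.4, -2.2]
gripper_width: 0.0433
finger_force: 56.0
[ 0.00159007 -0.00823103 -0.02881832] [-0.001  0.    -0.004 -0.     0.002 -0.001] 56.00988614004166
```

View pics/end.png

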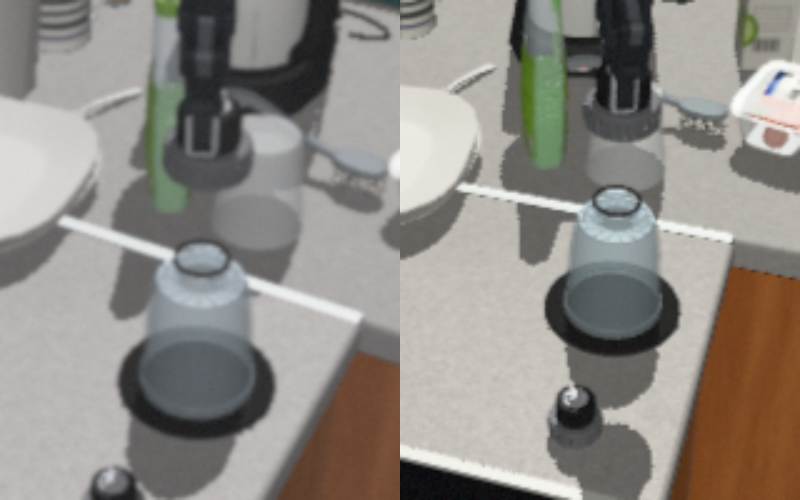

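The cap hangs level in the gripper right above the cup, whose neck is now bare (crop (203,258) and (617,200)). The weight reads about 2 N, and the glass, soap, brush and decoy stand undisturbed.

```bash
python3 -c "
from rig import *
print(job_done())"
```

```text
the job is handed in; nothing more can be done
None
```

The blade cap unlocked clockwise with a turn of about 0.97 rad and no stop felt. I lifted it straight off and handed the job in with the arm holding it steady and level, blades down, about 10 cm above the cup, with everything else left where it stood.

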